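# Zero the photometer and read the sample

## Robot

A 7-joint arm with a two-finger parallel gripper is mounted at the origin on a cart in front of the work surface, level with it; the furniture and walls round the work are solid. World frame = base frame: x ahead of the robot, y to its left, z up, the work surface at z = 0. Lengths are in m, angles in rad, forces in N, time in s.
With the tool pointing down it reaches from about 0.425 to 0.875 m from the base axis. Payload 8.4 kg.
Tool frame: the origin (TCP) lies midway between the tips of the shut fingers; the grasp point (between the pads) lies 19 mm behind it (bot.grip_point_offset is the z of the grasp point in the tool frame, in m); z points along the fingers, y is the line along which they close (so a half turn about z gives the same grasp; the last joint's range is limited). The gripper opens to 87 mm and grips with 3 to 60 N. Pads are 19 mm wide; open, the fingers measure 117 mm over their backs; the gripper's body (75 mm by 190 mm) begins 51 mm behind the grasp point.
Start: joints at [1.041, 0.333, 0.04, 1.465, -0.013, 1.343, -0.059], TCP at [0.271, -0.591, 0.223] pointing down, gripper open.
Joint ranges: [-2.58, 2.58], [-0.38, 2.09], [-1.3, 1.39], [0.25, 2.4], [-1.5, 4.64], [0.08, 2.09], [-2.65, 2.65]. Speed limits (rad/s): [2.22, 2.22, 2.79, 2.79, 3.14, 3.14, 3.14].

## Interface

Orientations are given as a rotation vector (axis times angle).
In Python, from rig import bot, camrig, sense gives the robot as it stands (bot), with the cameras (camrig) and the readings as plain functions.
- The arm moves only by the tool shift_gripper, called as name(argument=value, ...), one argument or row to a line, values as JSON. Schema: {"type":"object","properties":{"segments":{"type":"array","items":{"type":"array","items":{"type":"number"},"minItems":6,"maxItems":6},"minItems":1,"maxItems":5},"jaw":{"type":"number"},"grip_n":{"type":"number"},"only":{"type":"string"},"quiet":{"type":"boolean"},"lines":{"type":"string"}},"required":["segments"],"additionalProperties":false}. segments is a list of rows, 1 to 5 of them, each of 6 numbers: dx, dy, dz in parts of the range, where 1.0 means 60 cm, then a rotation vector rx, ry, rz in normalised numbers (1 is 90 degrees); each row is the pose to reach, as a shift and turn from the pose commanded when the call began, along the tool's axes at that moment; what a row does not reach only later rows make up. A row lasts 1/10 s, in which the tool goes at most 0.05 m and 0.15 rad, less where a joint would pass 70% of its speed; a pose out of reach is approached as far as the arm can. jaw is the finger opening in m, set as the call begins (left out keeps the last). The fingers move at their own pace and stop on an object; grip_n is the grip in N (left out, the last holds). Time passes only in rows, so rows that do not move let the fingers close. The tool returns the time, the measured TCP pose, the force, the opening and the grip force at its end. only (a regular expression) keeps the lines of the reply that match it, lines (a string "A,B") keeps lines A to B, and quiet returns only ok. A shift or turn number past 1, either way, is cut back to 1. Input that does not fit is refused with a message, and nothing moves.
- sense(): the state, without advancing time (a new reading comes with each control period).
- camrig.capture(name): name is "scene" or "top"; returns a dict with "image" (480x640x3 uint8, red, green, blue), "camera_matrix" (3x3 intrinsics, pixels), "view" (4x4, takes a point from world to camera coordinates). Camera axes: x right, y up, looking along -z (the intrinsics and any distortion apply to the point x, -y, -z); pixel columns grow to the right and rows downward; lengths in m; the calibration is good to about 2 mm. A picture is of the moment at which its call begins. There is no depth.
- bot.close_job(): hands the job in; it is judged then, once.
The state is a dict: "time_s": time; "joints": joint angles; "joint_velocities": joint speeds; "joint_efforts": joint torques, N m; "ee_pos": TCP position; "orientation": TCP orientation; "ft_force": force on the tool from outside, world axes, zero at the start; "moment": the same for the moment, N m; "width": finger opening in m; "gripper_force": force on a finger pad.
Only numpy, scipy, OpenCV 4.12 (cv2) and the standard library are available. Lean on these libraries where they do the work, as an engineer would, in place of code of your own. Each camera call takes 0.05 s, during which the arm holds its last target. There are 200 camera calls.

## Task

Both cuvettes are already in the photometer, so take the reading with light touches of the fingertips, nothing harder than a tap or a gentle push: ease the black compartment lid shut without slamming it, press the blue key to zero on the blank, push the black knob at the front fully in to bring the sample cuvette into the beam, then press the green key to read. Press no key while the lid is up, leave the grey key alone, do not shift the photometer on the bench, and do not move or pick up the things around it.

Things in the scene. Friction and masses are not known exactly. Their poses are not given: they have to be found in the camera images.
- photometer: light grey bench photometer, 200 mm deep (x), 240 wide (y), 4 kg, loose on rubber feet; origin: centre of its underside, -x its front (operator side), +y its left. Keypad 55 mm high at the front edge rising to 67, then a 45 degree display step, then a flat deck 95 mm high from 4 mm before the origin to the rear. Touch it lightly: over 35 N on any part spoils the run
- lid_hinge (a point): middle of the lid's hinge line, which runs along the photometer's y axis at the rear of the compartment, 98 mm above the bench
- lid_pad (a point): spot to press on the lid: on its outer (upper) face, on the lid's centre line, 80 mm from the hinge line and 14 mm above the hinge plane; the face goes on 16 mm beyond it to the free edge, then a 40 mm wide finger lip 7 mm further. The lid is a black plate 98 x 102 x 14 mm
- lid (a joint): angle of the lid: 0 rad shut, lying level on its rubber seal with its free edge towards the operator; grows as the free edge rises, at most 1.15. A friction hinge holds it at any angle; 1 to 2 N at the pad moves it
- blank_key_top (a point): centre of the top face of the blue round key (zero on the blank, left), 21 mm across, 9 mm proud of the keypad, which slopes up 10 degrees away from the operator; the three keys are 58 mm apart
- blank_key (a joint): the blue spring key: 0 m up, 0.005 m fully down; a press counts from 0.0028 m. It starts to move at about 0.7 N and is fully down at about 4.2 N
- print_key_top (a point): centre of the top face of the grey round key (print, middle; not to be pressed), 21 mm across, 9 mm proud of the keypad, which slopes up 10 degrees away from the operator; the three keys are 58 mm apart
- print_key (a joint): the grey spring key: 0 m up, 0.005 m fully down; a press counts from 0.0028 m. It starts to move at about 0.7 N and is fully down at about 4.2 N
- read_key_top (a point): centre of the top face of the green round key (read, right), 21 mm across, 9 mm proud of the keypad, which slopes up 10 degrees away from the operator; the three keys are 58 mm apart
- read_key (a joint): the green spring key: 0 m up, 0.005 m fully down; a press counts from 0.0028 m. It starts to move at about 0.7 N and is fully down at about 4.2 N
- knob_face (a point): centre of the front face of the black knob, 23 mm across and 15 mm long, on a horizontal 8 mm steel rod that comes out of the front of the photometer at its right, 28 mm above the bench; it is pushed along the photometer's +x axis
- changer (a joint): travel of the knob, rod and cuvette carriage: 0 m pulled out (blank in the beam, knob face 50 mm before the photometer's front), 0.030 m fully in (sample in the beam). Friction about 2 N, it stays where it is left, firm stop at the end
- cuvette_box: pale blue card box of cuvettes, 61 x 98 x 42 mm; loose, not to be moved; origin under its centre
- lamp_carton: small cream carton of a spare lamp, 49 x 62 x 48 mm; loose, not to be moved; origin under its centre
- control_serum: little clear vial with a red cap, 23 mm across, 38 mm high; loose, not to be moved; origin under its centre
- calibrator_vial: little amber vial with a green cap, 23 mm across, 38 mm high; loose, not to be moved; origin under its centre
- specimen_cup: cup with a yellow screw lid, 56 mm across, 68 mm high; loose, not to be moved; origin under its centre
- note_pad: yellow note pad, 76 x 76 x 13 mm, lying on the photometer's deck to the left of the lid; loose, not to be moved; origin under its centre
- tape_roll: roll of yellow tape, 76 mm across, 19 mm high; loose, not to be moved; origin under its centre

How it is judged:
On the way, in this order (a step that is already met when the one before it is completed fails the run):
1. the lid is shut, with the blank still in the beam (value of joint lid below 0.05 rad and value of joint changer below 0.006 m and value of joint each of blank_key, print_key, read_key below 0.001 m), for 0.2 s.
2. the blue key is pressed, lid shut and blank in the beam (value of joint lid below 0.05 rad and value of joint changer below 0.006 m and value of joint blank_key above 0.0028 m), for 0.04 s.
3. the knob is pushed fully in, lid shut (value of joint lid below 0.05 rad and value of joint changer above 0.027 m and value of joint each of blank_key, print_key, read_key below 0.001 m), for 0.2 s.
4. the green key is pressed, lid shut and knob fully in (value of joint lid below 0.05 rad and value of joint changer above 0.027 m and value of joint read_key above 0.0028 m), for 0.04 s.
At the end, for the whole second after the job is handed in: the lid is shut (under 0.05 rad), the knob fully in (over 27 of its 30 mm), all three keys are up again (within 1 mm) and the photometer rests within 12 mm of where it stood (all of step 3 and linear speed of photometer below 0.01 m/s and distance of photometer from where it was at the start of the episode below 0.012 m); the robot touches nothing.
It fails at once if a key is pressed out of turn: any key with the lid up, the grey key, the green key before the knob is fully in, the blue key after the knob has been pushed (value of joint print_key above 0.002 m or (value of joint lid above 0.08 rad and value of joint any of blank_key, read_key above 0.002 m) or (value of joint read_key above 0.002 m and value of joint changer below 0.025 m) or (value of joint blank_key above 0.002 m and value of joint changer above 0.008 m)).
It fails at once if the lid is slammed (faster than 3 rad/s) (velocity of joint lid below -3 rad/s).
It fails at once if the photometer is touched with more than 35 N (contact force between any of the fingers, the arm and photometer above 35 N).
It fails at once if the photometer is shifted more than 12 mm or lifted (distance of photometer from where it was at the start of the episode above 0.012 m or angle between photometer's own z axis and vertical above 0.05 rad).
It fails at once if one of the things around is moved more than 20 mm or lifted (distance of any of cuvette_box, lamp_carton, control_serum, calibrator_vial, specimen_cup, note_pad, tape_roll from where it was at the start of the episode above 0.02 m).
It also fails if it takes over 64 s, if anything falls off the work surface, if the arm or the gripper's body presses on something with over 40 N, if the wrist force passes 120 N, or if a joint passes its speed limit or range.

## Working session

There is one attempt and no reset: what is moved stays moved. The work goes in short steps, Python scripts to look and compute and a tool call to move; the robot and the scene stay as the last step left them, time stands still between calls to the robot, and variables do not carry over. Pictures are saved under pics/ and viewed, at most 10 in all, crops included, and the job is handed in when it is done.

```bash
ls; mkdir -p pics; python3 - <<'E'
from rig import bot, camrig, sense
import cv2,pickle
d={}
for n in("scene","top"):
    c=camrig.capture(n);d[n]=c
    cv2.imwrite(f"pics/{n}0.png",c["image"][:,:,::-1])
    print(n,c["camera_matrix"].tolist(),c["view"].round(4).tolist(),c.keys())
pickle.dump(d,open("c0.pkl","wb"))
print(sense())
E
```

```text
pics
rig.py
scene [[445.0793311745575, 0.0, 324.17088612832845], [0.0, 445.0793311745575, 241.45244203283985], [0.0, 0.0, 1.0]] [[-0.715, -0.6991, 0.0039, 0.3831], [0.5055, -0.5131, 0.6937, -0.3272], [-0.483, 0.498, 0.7202, -0.7667], [0.0, 0.0, 0.0, 1.0]] dict_keys(['image', 'camera_matrix', 'view'])
top [[436.42857802074656, 0.0, 322.83532836508493], [0.0, 436.42857802074656, 239.67189027635422], [0.0, 0.0, 1.0]] [[0.0038, -1.0, -0.0071, 0.0067], [0.9964, 0.0032, 0.0846, -0.5579], [-0.0846, -0.0074, 0.9964, -1.2143], [0.0, 0.0, 0.0, 1.0]] dict_keys(['image', 'camera_matrix', 'view'])
{'time_s': 0.1, 'joints': array([ 1.04077888,  0.33383183,  0.03988467,  1.46619371, -0.0133785 ,
        1.3432831 , -0.05848005]), 'joint_velocities': array([ 0.00028207, -0.0033997 ,  0.00047817, -0.00184044,  0.00073561,
       -0.00162164,  0.00062135]), 'joint_efforts': array([ 3.25913476e-03, -6.57810473e+01,  1.33929010e+00, -4.04708970e+01,
       -5.97169180e-02,  4.08391992e-02,  6.61530930e-05]), 'ee_pos': array([ 0.2712348 , -0.59023798,  0.22174848]), 'orientation': array([-3.06763420e+00, -6.71206318e-01,  6.70774125e-04]), 'ft_force': array([-0.18386734,  0.52693315, -0.76196857]), 'moment': array([0.05034542, 0.03231938, 0.06733544]), 'gripper_force': 0.0, 'width': 0.08705289027461412}
```

View pics/scene0.png

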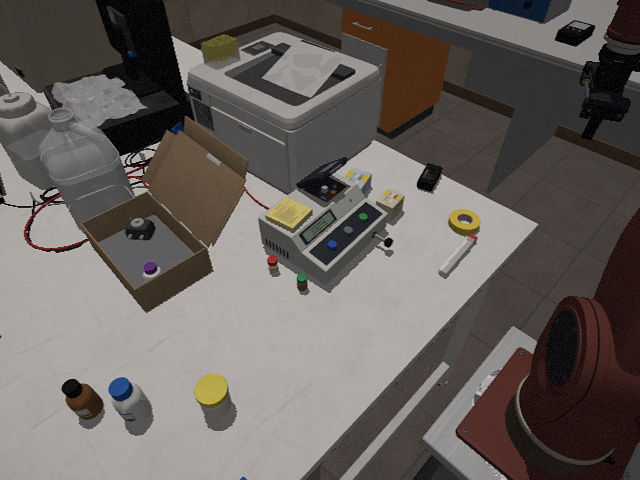

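View pics/top0.png

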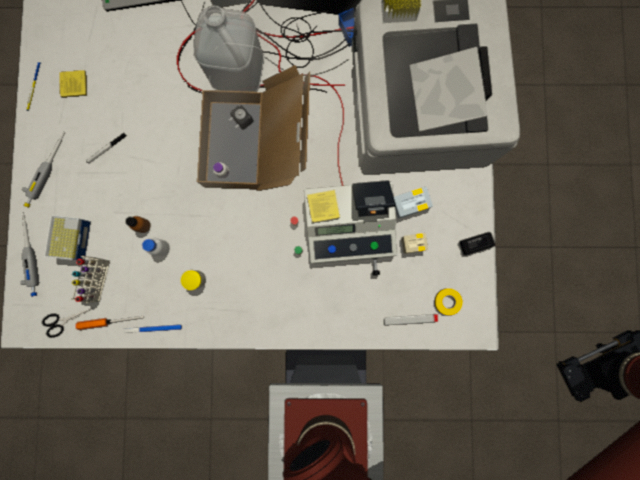

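The scene view shows the photometer with its lid up at about (325,178). The blue, grey and green keys are at (332,244), (348,230) and (363,217), and the knob is at (389,242). In the top view the keys are at (332,249), (353,247) and (374,245), the knob at (376,272) and the lid at (374,200).

```bash
cat > h.py <<'E'
import numpy as np,cv2
def ray(c,uv):
    K,V=c["camera_matrix"],np.array(c["view"])
    d=np.linalg.inv(K)@[uv[0],uv[1],1.]; d=d*[1,-1,-1]
    R,t=V[:3,:3],V[:3,3]; d=R.T@d
    return -R.T@t,d/np.linalg.norm(d)
def plane(c,uv,z):
    o,d=ray(c,uv); return o+d*(z-o[2])/d[2]
def tri(c1,p1,c2,p2):
    A=[];b=[]
    P=np.eye(3);M=np.zeros((3,3));v=np.zeros(3);L=[]
    for c,p in((c1,p1),(c2,p2)):
        o,d=ray(c,p);Q=P-np.outer(d,d);M+=Q;v+=Q@o;L.append((o,Q))
    X=np.linalg.solve(M,v)
    return X,sum(np.linalg.norm(Q@(X-o)) for o,Q in L)
def proj(c,X):
    V=np.array(c["view"]);p=(V[:3,:3]@X+V[:3,3])*[1,-1,-1]
    q=c["camera_matrix"]@p; return q[:2]/q[2]
def blob(c,roi,f):
    x0,y0,x1,y1=roi;h=cv2.cvtColor(c["image"][y0:y1,x0:x1],cv2.COLOR_RGB2HSV).astype(int)
    m=f(h[...,0],h[...,1],h[...,2]).astype(np.uint8)
    n,l,s,ce=cv2.connectedComponentsWithStats(m)
    i=1+np.argmax(s[1:,4]); return ce[i]+[x0,y0],s[i]
E
python3 - <<'E'
import pickle;from h import *
d=pickle.load(open("c0.pkl","rb"));S,T=d["scene"],d["top"]
F=dict(blue=lambda h,s,v:(h>100)&(h<130)&(s>130)&(v>70),green=lambda h,s,v:(h>45)&(h<85)&(s>110)&(v>60),
 grey=lambda h,s,v:(s<60)&(v>75),knob=lambda h,s,v:(v<45))
R=dict(blue=((325,237,340,251),(325,242,340,256)),grey=((342,224,354,236),(347,242,359,253)),green=((356,210,370,224),(367,238,382,252)),knob=((384,235,397,250),(368,266,384,280)))
for k in R:
    a,sa=blob(S,R[k][0],F[k]);b,sb=blob(T,R[k][1],F[k])
    X,e=tri(S,a,T,b);print(k,a.round(1),sa[4],b.round(1),sb[4],X.round(4),round(e,4))
crop=lambda c,r,k:cv2.resize(c["image"][r[1]:r[3],r[0]:r[2],::-1],None,fx=k,fy=k,interpolation=cv2.INTER_CUBIC)
a=crop(S,(250,140,410,300),5)[:,:,:];a=cv2.resize(a,(600,600));cv2.imwrite("pics/sc.png",a)
cv2.imwrite("pics/tc.png",crop(T,(285,170,445,290),5))
E
```

```text
blue [331.8 243.5] 60 [331.6 248.6] 56 [ 0.5292 -0.0162  0.0676] 0.0012
grey [348.  229.3] 43 [352.8 246.8] 38 [ 0.5342 -0.0741  0.0677] 0.0018
green [362.7 216. ] 47 [374. 245.] 60 [ 0.5395 -0.1318  0.0673] 0.0015
knob [387.8 242.1] 54 [375.3 272.5] 22 [ 0.465  -0.1393  0.0276] 0.0012
```

View pics/sc.png

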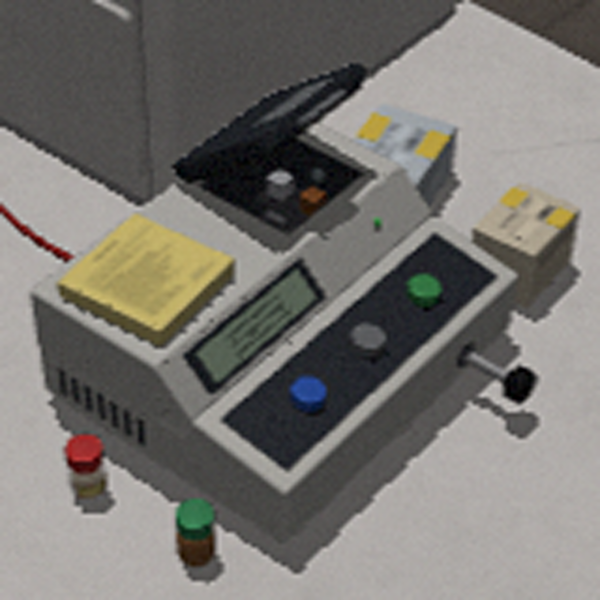

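View pics/tc.png

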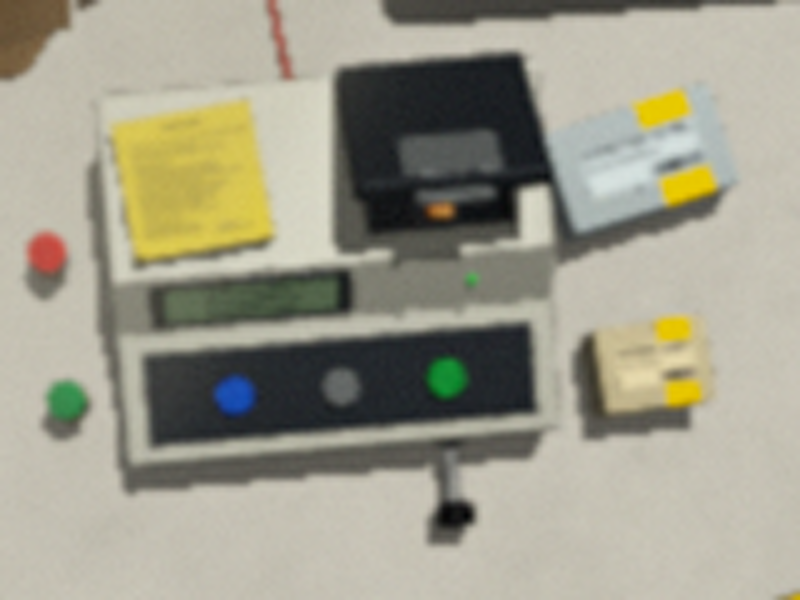

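The crops show the lid raised, seen nearly edge-on in the scene view: its free right corner is at crop (365,68) and its hinge-left corner at (180,170). In the top crop its rear edge runs (337,70)-(520,55) and its free edge (358,190)-(550,180). Next I measure the lid and get the tool offsets.

```bash
python3 - <<'E'
import pickle;from h import *
from scipy.spatial.transform import Rotation as Ro
d=pickle.load(open("c0.pkl","rb"));S,T=d["scene"],d["top"]
B=np.array([.5292,-.0162,.0695]);G=np.array([.5395,-.1318,.0695])
yh=(B-G)[:2];yh/=np.linalg.norm(yh);xh=np.array([yh[1],-yh[0]]);yaw=np.arctan2(xh[1],xh[0])
K=np.array([.465,-.1393]);g=(B+G)[:2]/2
O=xh*(K@xh+.1425)+yh*(g@yh)
print("yaw",yaw,"O",O,"key local x",(g-O)@xh,"knob local y",(K-O)@yh)
loc=lambda p:np.r_[(p[:2]-O)@xh,(p[:2]-O)@yh,p[2]].round(4)
s=lambda u,v:(250+u/3.75,140+v/3.75);t=lambda u,v:(285+u/5,170+v/5)
print("free R",loc(tri(S,s(365,68),T,t(550,182))[0]),tri(S,s(365,68),T,t(550,182))[1])
for z in(.098,.112):print("hinge edge",z,loc(plane(T,t(337,70),z)),loc(plane(T,t(520,55),z)))
for z in(.16,.175,.19):print("free edge",z,loc(plane(T,t(358,190),z)),loc(plane(T,t(550,180),z)))
for n,p in dict(deckrearL=t(100,97)).items():print(n,loc(plane(T,p,.095)))
for p in((180,170),(180,182)):
  print("scene hingeL",loc(plane(S,s(*p),.098)),loc(plane(S,s(*p),.112)))
E
```

```text
yaw 0.08886567740906479 O [ 0.6017115  -0.06799807] key local x -0.06762835805834451 knob local y -0.05888760254043729
free R [ 0.0199 -0.1086  0.1635] 0.000459185794385117
hinge edge 0.098 [ 0.0999 -0.0119  0.098 ] [ 0.0996 -0.1109  0.098 ]
hinge edge 0.112 [ 0.097  -0.0108  0.112 ] [ 0.0966 -0.1085  0.112 ]
free edge 0.16 [ 0.0245 -0.012   0.16  ] [ 0.0212 -0.1095  0.16  ]
free edge 0.175 [ 0.0222 -0.0108  0.175 ] [ 0.019  -0.1069  0.175 ]
free edge 0.19 [ 0.02   -0.0095  0.19  ] [ 0.0168 -0.1043  0.19  ]
deckrearL [0.0969 0.1166 0.095 ]
scene hingeL [ 0.0981 -0.0191  0.098 ] [ 0.0862 -0.0064  0.112 ]
scene hingeL [ 0.0901 -0.01    0.098 ] [0.0783 0.0024 0.112 ]
```

```bash
cat > go.py <<'E'
import sys,numpy as np
from rig import bot, camrig, sense
from scipy.spatial.transform import Rotation as Ro
yaw=.0889;O=np.array([.6017,-.0680,0])
Z=Ro.from_euler('z',yaw).as_matrix()
s=sense();R=Ro.from_rotvec(s["orientation"]);p=s["ee_pos"]
print("t",round(s["time_s"],2),"local now",(Z.T@(p-O)).round(4),"F",s["ft_force"].round(2))
D=Ro.from_matrix(Z@np.diag([1,-1,-1]))
print("turn",(R.inv()*D).as_rotvec().round(4))
for a in sys.argv[1:]:
    L=np.array(eval(a));print(a,"shift",R.inv().apply(O+Z@L-p).round(4), "r",np.hypot(*(O+Z@L)[:2]).round(3))
E
python3 go.py "(.042,-.06,.25)" "(-.2,-.12,.28)"
```

```text
t 0.1 local now [-0.3755 -0.4908  0.2217] F [-0.18  0.53 -0.76]
turn [-0.0014  0.0004  0.3419]
(.042,-.06,.25) shift [ 0.5378 -0.2659 -0.0279] r 0.661
(-.2,-.12,.28) shift [ 0.2897 -0.2906 -0.0579] r 0.461
```

Careful with the scale: shifts go in shares of 60 cm and turns go in shares of 90 degrees. That gives: 0.19 m / 0.6 = 0.3167, -0.05 m / 0.6 = -0.0833, 0.342 rad / 1.5708 = 0.2177.

shift_gripper(
  segments=[
    [0.05,-0.025,-0.05,0,0,0.0446],
    [0.1167,-0.0583,-0.0833,0,0,0.0891],
    [0.1833,-0.0917,-0.0833,0,0,0.1337],
    [0.25,-0.125,-0.0833,0,0,0.1783],
    [0.3167,-0.1583,-0.0833,0,0,0.2177],
  ],
  jaw=0,
  grip_n=10,
)

```text
time_s: 0.6
ee_pos: [0.4052, -0.4233, 0.2724]
orientation: [-3.139, -0.135, 0.0]
ft_force: [0.6, -0.2, -0.6]
width: 0.0552
gripper_force: 0.0
```

```bash
python3 go.py "(.042,-.06,.25)"
```

```text
t 0.6 local now [-0.2273 -0.3365  0.2724] F [ 0.62 -0.24 -0.63]
turn [-0.0001  0.0001 -0.0031]
(.042,-.06,.25) shift [ 0.2685 -0.2773  0.0224] r 0.661
```

In the tool's units: -0.17 m / 0.6 = -0.2833, -0.14 m / 0.6 = -0.2333.

shift_gripper(
  segments=[
    [0.0583,-0.0583,0,0,0,0],
    [0.1167,-0.1167,0,0,0,0],
    [0.175,-0.175,0,0,0,0],
    [0.2333,-0.2333,0,0,0,0],
    [0.2833,-0.2833,0,0,0,0],
  ],
)

```text
time_s: 1.1
ee_pos: [0.5599, -0.2378, 0.2723]
orientation: [-3.138, -0.142, 0.0]
ft_force: [1.5, 0.3, -0.7]
width: 0.0149
gripper_force: 0.0
```

shift_gripper(
  segments=[
    [0.05,-0.05,0,0,0,0],
    [0.1,-0.1,0.0167,0,0,0],
    [0.1333,-0.1333,0.0333,0,0,0],
    [0.1333,-0.1333,0.0333,0,0,0],
  ],
)

```text
time_s: 1.5
ee_pos: [0.6325, -0.148, 0.2499]
orientation: [-3.134, -0.15, 0.004]
ft_force: [0.0, 0.1, -0.3]
width: 0.0007
gripper_force: 0.0
```

```bash
python3 go.py "(.042,-.06,.19)"
```

```text
t 1.5 local now [ 0.0236 -0.0824  0.2499] F [ 0.01  0.07 -0.27]
turn [-0.0037  0.0025  0.0069]
(.042,-.06,.19) shift [ 0.0187 -0.0221  0.0599] r 0.661
```

shift_gripper(
  segments=[
    [0.0167,-0.0167,0.0333,0,0,0],
    [0.0317,-0.0367,0.0667,0,0,0],
    [0.0317,-0.0367,0.0917,0,0,0],
    [0.0317,-0.0367,0.0917,0,0,0],
  ],
)

```text
time_s: 1.9
ee_pos: [0.6465, -0.1308, 0.1948]
orientation: [-3.138, -0.139, 0.007]
ft_force: [-1.1, -0.4, 0.2]
width: 0.0004
gripper_force: 0.0
```

```bash
python3 go.py "(.042,-.06,.18)"; python3 - <<'E'
from rig import bot, camrig, sense;import cv2,pickle
d={n:camrig.capture(n) for n in("scene","top")};pickle.dump(d,open("c1.pkl","wb"))
f=lambda n,x,y:cv2.resize(d[n]["image"][y:y+140,x:x+140,::-1],(400,400),interpolation=cv2.INTER_CUBIC)
cv2.imwrite("pics/p1.png",cv2.hconcat([f("scene",270,100),f("top",310,140)]))
E
```

```text
t 1.9 local now [ 0.039  -0.0666  0.1948] F [-1.09 -0.38  0.18]
turn [-0.0007  0.0045 -0.0002]
(.042,-.06,.18) shift [ 0.003  -0.0065  0.0148] r 0.661
```

View pics/p1.png

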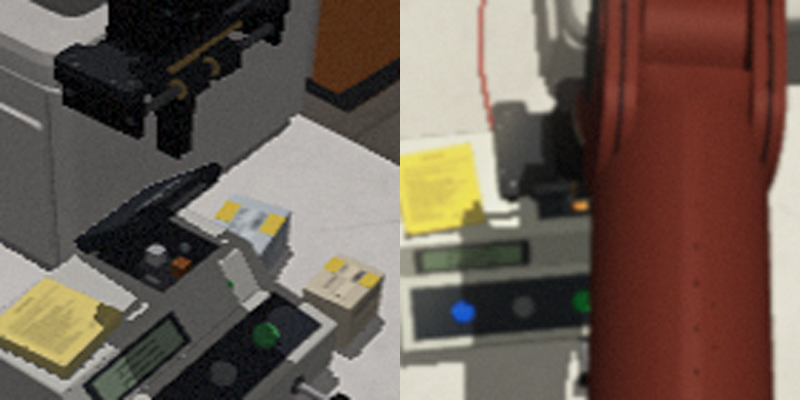

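The fingertips, at crop (175,155), hang above the middle of the lid. I'll lower them in small steps.

shift_gripper(
  segments=[
    [0.0033,-0.0067,0.0083,0,0,0],
    [0.0033,-0.0067,0.02,0,0,0],
    [0.0033,-0.0067,0.03,0,0,0],
    [0.0033,-0.0067,0.04,0,0,0],
    [0.0033,-0.0067,0.05,0,0,0],
  ],
)

```text
time_s: 2.5
ee_pos: [0.6497, -0.1262, 0.167]
orientation: [3.139, 0.139, -0.0]
ft_force: [0.0, -0.1, -0.1]
width: 0.0003
gripper_force: 0.0
```

```bash
python3 go.py "(.035,-.06,.15)"
```

```text
t 2.5 local now [ 0.0427 -0.0622  0.167 ] F [ 0.01 -0.06 -0.14]
turn [-0.      0.0002 -0.0003]
(.035,-.06,.15) shift [-0.0077 -0.0022  0.017 ] r 0.654
```

shift_gripper(
  segments=[
    [0,0,0.005,0,0,0],
    [-0.0017,0,0.01,0,0,0],
    [-0.0033,0,0.015,0,0,0],
    [-0.005,0,0.02,0,0,0],
    [-0.0067,0,0.025,0,0,0],
  ],
)

```text
time_s: 3.0
ee_pos: [0.6459, -0.1264, 0.1525]
orientation: [3.138, 0.139, 0.0]
ft_force: [0.1, 0.1, 0.9]
width: 0.0004
gripper_force: 0.5
```

```bash
python3 go.py "(.02,-.06,.113)"
```

```text
t 3.0 local now [ 0.0388 -0.0621  0.1525] F [0.1  0.06 0.89]
turn [ 0.     -0.0003 -0.0002]
(.02,-.06,.113) shift [-0.0188 -0.0021  0.0395] r 0.639
```

Contact with the lid, as predicted. Carrying on in a gentle arc.

In the tool's units: 0.02 m / 0.6 = 0.0333, 0.016 m / 0.6 = 0.0267.

shift_gripper(
  segments=[
    [-0.0033,0,0.0067,0,0,0],
    [-0.0067,0,0.0133,0,0,0],
    [-0.01,0,0.02,0,0,0],
    [-0.0133,0,0.0267,0,0,0],
    [-0.0167,0,0.0333,0,0,0],
  ],
)

```text
time_s: 3.5
ee_pos: [0.6357, -0.1273, 0.1322]
orientation: [-3.138, -0.139, 0.0]
ft_force: [0.4, 0.4, 1.4]
width: 0.0003
gripper_force: 0.5
```

shift_gripper(
  segments=[
    [-0.0033,0,0.005,0,0,0],
    [-0.0067,0,0.01,0,0,0],
    [-0.0083,0,0.015,0,0,0],
    [-0.01,0,0.02,0,0,0],
    [-0.01,0,0.025,0,0,0],
  ],
)

```text
time_s: 4.0
ee_pos: [0.6297, -0.1278, 0.1173]
orientation: [3.139, 0.139, -0.0]
ft_force: [-0.0, 0.2, 1.4]
width: 0.0002
gripper_force: 0.4
```

```bash
python3 go.py "(.02,-.06,.112)"
```

```text
t 4.0 local now [ 0.0226 -0.0621  0.1173] F [-0.03  0.16  1.42]
turn [-0.      0.0003 -0.0002]
(.02,-.06,.112) shift [-0.0026 -0.0021  0.0053] r 0.639
```

In the tool's units: 0.004 m / 0.6 = 0.0067, 0.003 m / 0.6 = 0.005.

shift_gripper(
  segments=[
    [0,0,0.0017,0,0,0],
    [0,0,0.0033,0,0,0],
    [0,0,0.005,0,0,0],
    [0,0,0.0067,0,0,0],
  ],
)

```text
time_s: 4.4
ee_pos: [0.63, -0.1277, 0.1135]
orientation: [-3.138, -0.139, -0.0]
ft_force: [-0.7, -0.3, 1.0]
width: 0.0002
gripper_force: 0.4
```

shift_gripper(
  segments=[
    [0,0,0.0008,0,0,0],
    [0,0,0.0017,0,0,0],
    [0,0,0.0017,0,0,0],
  ],
)

```text
time_s: 4.7
ee_pos: [0.6299, -0.1278, 0.113]
orientation: [3.138, 0.139, 0.0]
ft_force: [-2.9, 1.2, 3.7]
width: 0.0002
gripper_force: 2.3
```

In the tool's units: 0.001 m / 0.6 = 0.0017, 0.0005 m / 0.6 = 0.0008.

shift_gripper(
  segments=[
    [0,0,0.0008,0,0,0],
    [0,0,0.0017,0,0,0],
    [0,0,0.0017,0,0,0],
  ],
)

```text
time_s: 5.0
ee_pos: [0.6299, -0.1278, 0.1128]
orientation: [3.138, 0.139, 0.001]
ft_force: [-5.7, 0.7, 11.8]
width: 0.0004
gripper_force: 5.8
```

shift_gripper(
  segments=[
    [0,0,0.0008,0,0,0],
    [0,0,0.0008,0,0,0],
    [0,0,0.0008,0,0,0],
  ],
)

```text
time_s: 5.3
ee_pos: [0.63, -0.1278, 0.1128]
orientation: [3.138, 0.139, 0.001]
ft_force: [-6.5, 0.9, 14.6]
width: 0.0005
gripper_force: 7.4
```

The contact went stiff at z = 0.1128, so the lid is shut. Retreating and checking.

In the tool's units: -0.03 m / 0.6 = -0.05, -0.01 m / 0.6 = -0.0167.

shift_gripper(
  segments=[
    [0,0,-0.0167,0,0,0],
    [0,0,-0.05,0,0,0],
    [0,0,-0.05,0,0,0],
  ],
)

```text
time_s: 5.6
ee_pos: [0.6317, -0.1278, 0.1439]
orientation: [3.138, 0.139, 0.007]
ft_force: [0.9, 0.6, -0.2]
width: 0.0002
gripper_force: 0.0
```

```bash
python3 go.py "(-.068,.058,.11)"; python3 - <<'E'
from rig import bot, camrig, sense;import cv2
d={n:camrig.capture(n) for n in("scene",)}
f=lambda n,x,y:cv2.resize(d[n]["image"][y:y+150,x:x+150,::-1],(600,600),interpolation=cv2.INTER_CUBIC)
cv2.imwrite("pics/p2.png",f("scene",260,130))
E
```

```text
t 5.6 local now [ 0.0245 -0.0623  0.1439] F [ 0.91  0.65 -0.25]
turn [ 0.001  -0.0044 -0.0001]
(-.068,.058,.11) shift [-0.0927 -0.1203  0.0334] r 0.529
```

View pics/p2.png

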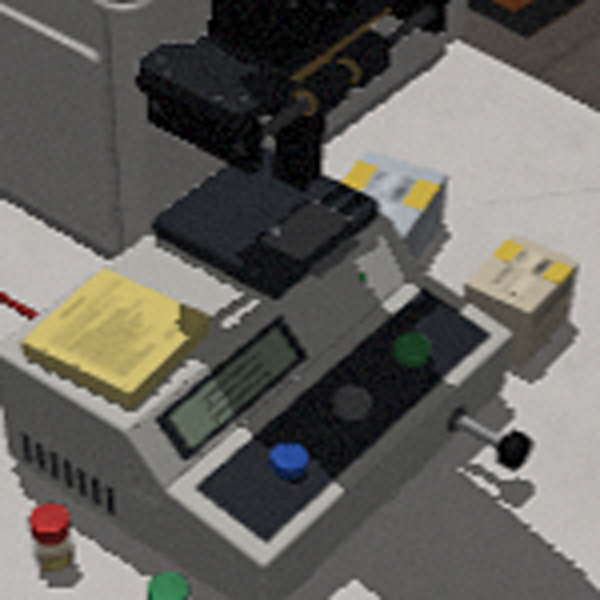

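The lid lies flat at crop (265,230), and the keys and knob are untouched. Now to the blue key.

In the tool's units: -0.1203 m / 0.6 = -0.2005, -0.065 m / 0.6 = -0.1083.

shift_gripper(
  segments=[
    [-0.0417,-0.05,0,0,0,0],
    [-0.0833,-0.1083,0,0,0,0],
    [-0.125,-0.1667,0,0,0,0],
    [-0.1558,-0.2005,0.025,0,0,0],
    [-0.1558,-0.2005,0.055,0,0,0],
  ],
)

```text
time_s: 6.15
ee_pos: [0.5242, -0.0129, 0.1079]
orientation: [-3.138, -0.146, -0.001]
ft_force: [0.5, -0.2, 0.2]
width: 0.0007
gripper_force: 0.0
```

shift_gripper(
  segments=[
    [0,0,0,0,0,0],
    [0,0,0,0,0,0],
    [0,0,0,0,0,0],
  ],
)

```text
time_s: 6.45
ee_pos: [0.5269, -0.0167, 0.1086]
orientation: [-3.138, -0.138, -0.001]
ft_force: [-0.5, -0.0, -0.0]
width: 0.0005
gripper_force: 0.0
```

```bash
python3 go.py "(-.068,.058,.085)"
```

```text
t 6.45 local now [-0.0699  0.0577  0.1086] F [-0.51 -0.02 -0.03]
turn [-0.0001 -0.0009 -0.0011]
(-.068,.058,.085) shift [ 0.0019 -0.0003  0.0236] r 0.529
```

In the tool's units: 0.034 m / 0.6 = 0.0567, 0.03 m / 0.6 = 0.05.

shift_gripper(
  segments=[
    [0.0033,0,0.0133,0,0,0],
    [0.0033,0,0.0267,0,0,0],
    [0.0033,0,0.04,0,0,0],
    [0.0033,0,0.05,0,0,0],
    [0.0033,0,0.0567,0,0,0],
  ],
)

```text
time_s: 6.95
ee_pos: [0.5278, -0.016, 0.0731]
orientation: [-3.138, -0.139, 0.002]
ft_force: [0.4, 0.2, 0.5]
width: 0.0004
gripper_force: 0.0
```

shift_gripper(
  segments=[
    [0,0,0.0017,0,0,0],
    [0,0,0.0033,0,0,0],
    [0,0,0.005,0,0,0],
    [0,0,0.005,0,0,0],
  ],
)

```text
time_s: 7.35
ee_pos: [0.5284, -0.016, 0.0713]
orientation: [-3.138, -0.139, -0.001]
ft_force: [-0.4, -0.8, 0.9]
width: 0.0007
gripper_force: 0.4
```

In the tool's units: 0.002 m / 0.6 = 0.0033, 0.0014 m / 0.6 = 0.0023.

shift_gripper(
  segments=[
    [0,0,0.0012,0,0,0],
    [0,0,0.0023,0,0,0],
    [0,0,0.0033,0,0,0],
    [0,0,0.0033,0,0,0],
  ],
)

```text
time_s: 7.75
ee_pos: [0.5285, -0.016, 0.0693]
orientation: [-3.138, -0.139, -0.001]
ft_force: [-0.2, 0.3, 2.5]
width: 0.0004
gripper_force: 1.0
```

shift_gripper(
  segments=[
    [0,0,0.0012,0,0,0],
    [0,0,0.0023,0,0,0],
    [0,0,0.0033,0,0,0],
    [0,0,0.0033,0,0,0],
  ],
)

```text
time_s: 8.15
ee_pos: [0.5285, -0.0161, 0.0672]
orientation: [3.139, 0.139, 0.001]
ft_force: [2.7, 0.6, 4.4]
width: 0.0007
gripper_force: 1.7
```

Force profile matches the key nearly fully down (~4.4 mm). Lift off and go to the front of the knob.

In the tool's units: -0.045 m / 0.6 = -0.075, -0.035 m / 0.6 = -0.0583.

shift_gripper(
  segments=[
    [0,0,-0.0167,0,0,0],
    [0,0,-0.0583,0,0,0],
    [0,0,-0.075,0,0,0],
    [0,0,-0.075,0,0,0],
  ],
)

```text
time_s: 8.55
ee_pos: [0.5288, -0.0162, 0.1135]
orientation: [3.138, 0.139, 0.003]
ft_force: [0.6, 0.3, 1.0]
width: 0.0004
gripper_force: 0.0
```

```bash
python3 go.py "(-.178,-.059,.11)" "(-.178,-.059,.018)"
```

```text
t 8.55 local now [-0.068   0.0581  0.1135] F [0.56 0.3  0.99]
turn [ 0.0005 -0.0022 -0.0004]
(-.178,-.059,.11) shift [-0.11    0.1172  0.0033] r 0.453
(-.178,-.059,.018) shift [-0.1102  0.1171  0.0953] r 0.453
```

In the tool's units: 0.117 m / 0.6 = 0.195, -0.11 m / 0.6 = -0.1833.

shift_gripper(
  segments=[
    [-0.05,0.05,0,0,0,0],
    [-0.1,0.1,0,0,0,0],
    [-0.15,0.15,0,0,0,0],
    [-0.1833,0.195,0,0,0,0],
    [-0.1833,0.195,0,0,0,0],
  ],
)

```text
time_s: 9.05
ee_pos: [0.4256, -0.1462, 0.111]
orientation: [3.138, 0.13, -0.004]
ft_force: [0.0, 0.7, -0.5]
width: 0.0002
gripper_force: 0.0
```

shift_gripper(
  segments=[
    [0,0,0,0,0,0],
    [0,0,0,0,0,0],
    [0,0,0,0,0,0],
  ],
)

```text
time_s: 9.35
ee_pos: [0.4294, -0.1412, 0.1117]
orientation: [-3.138, -0.142, 0.001]
ft_force: [0.3, 0.4, 0.3]
width: 0.0006
gripper_force: 0.0
```

```bash
python3 go.py "(-.178,-.059,.018)"
```

```text
t 9.35 local now [-0.1782 -0.0576  0.1117] F [0.27 0.43 0.3 ]
turn [-0.0005  0.0004  0.0019]
(-.178,-.059,.018) shift [0.0002 0.0014 0.0937] r 0.453
```

In the tool's units: 0.092 m / 0.6 = 0.1533, 0.085 m / 0.6 = 0.1417.

shift_gripper(
  segments=[
    [0,0.0017,0.0417,0,0,0],
    [0,0.0017,0.0833,0,0,0],
    [0,0.0017,0.1167,0,0,0],
    [0,0.0017,0.1417,0,0,0],
    [0,0.0017,0.1533,0,0,0],
  ],
)

```text
time_s: 9.85
ee_pos: [0.4285, -0.1422, 0.0186]
orientation: [-3.137, -0.142, 0.003]
ft_force: [-1.0, 0.0, -0.1]
width: 0.0006
gripper_force: 0.0
```

shift_gripper(
  segments=[
    [0,0,0,0,0,0],
    [0,0,0,0,0,0],
  ],
)

```text
time_s: 10.05
ee_pos: [0.4296, -0.1431, 0.0205]
orientation: [-3.138, -0.14, -0.001]
ft_force: [0.2, -1.2, 0.4]
width: 0.0008
gripper_force: 0.0
```

```bash
python3 go.py "(-.1605,-.059,.018)"
```

```text
t 10.05 local now [-0.1781 -0.0595  0.0205] F [ 0.22 -1.17  0.4 ]
turn [ 0.     -0.0005  0.0005]
(-.1605,-.059,.018) shift [ 0.0176 -0.0005  0.0026] r 0.469
```

```bash
python3 - <<'E'
from rig import bot, camrig, sense;import cv2
d=camrig.capture("scene");cv2.imwrite("pics/p3.png",cv2.resize(d["image"][130:280,290:440,::-1],(600,600),interpolation=cv2.INTER_CUBIC))
E
```

```text
(no output)
```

View pics/p3.png

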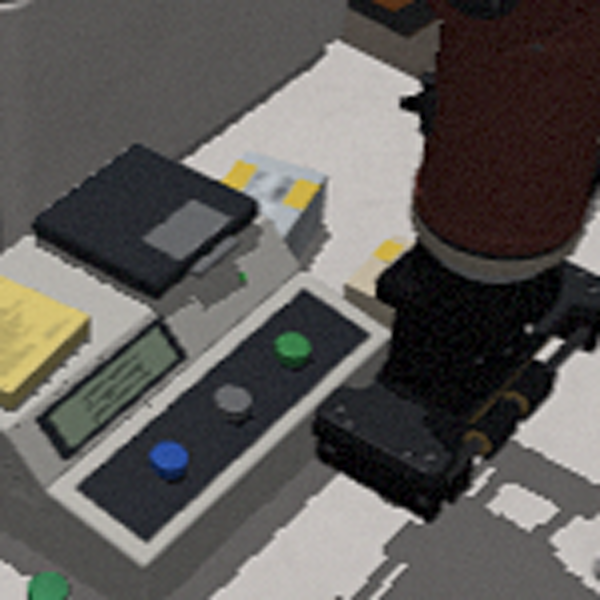

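The gripper stands in front of the photometer, clear of it at crop (380,460), with the lid shut and the blue key back up. Now the knob push.

In the tool's units: 0.019 m / 0.6 = 0.0317, 0.016 m / 0.6 = 0.0267.

shift_gripper(
  segments=[
    [0.0067,0,0,0,0,0],
    [0.0133,0,0,0,0,0],
    [0.02,0,0,0,0,0],
    [0.0267,0,0,0,0,0],
    [0.0317,0,0,0,0,0],
  ],
)

```text
time_s: 10.6
ee_pos: [0.4483, -0.1416, 0.0201]
orientation: [-3.138, -0.14, 0.0]
ft_force: [-2.0, -0.3, 2.1]
width: 0.0007
gripper_force: 1.1
```

shift_gripper(
  segments=[
    [0.005,0,0,0,0,0],
    [0.01,0,0,0,0,0],
    [0.015,0,0,0,0,0],
    [0.02,0,0,0,0,0],
    [0.025,0,0,0,0,0],
  ],
)

```text
time_s: 11.1
ee_pos: [0.4629, -0.1403, 0.0199]
orientation: [-3.138, -0.139, 0.001]
ft_force: [-2.2, 0.6, 0.6]
width: 0.0007
gripper_force: 1.2
```

```bash
python3 go.py "(-.1305,-.059,.02)"
```

```text
t 11.1 local now [-0.1446 -0.0597  0.0199] F [-2.21  0.62  0.56]
turn [-0.0002  0.0004 -0.0002]
(-.1305,-.059,.02) shift [ 0.0141 -0.0007 -0.0001] r 0.497
```

In the tool's units: 0.01 m / 0.6 = 0.0167, 0.008 m / 0.6 = 0.0133.

shift_gripper(
  segments=[
    [0.005,0,0,0,0,0],
    [0.01,0,0,0,0,0],
    [0.0133,0,0,0,0,0],
    [0.0167,0,0,0,0,0],
    [0.0167,0,0,0,0,0],
  ],
)

```text
time_s: 11.6
ee_pos: [0.4732, -0.1394, 0.0201]
orientation: [-3.138, -0.14, -0.001]
ft_force: [-0.5, 0.3, -1.2]
width: 0.0006
gripper_force: 0.4
```

shift_gripper(
  segments=[
    [0.0013,0,0,0,0,0],
    [0.0027,0,0,0,0,0],
    [0.0033,0,0,0,0,0],
    [0.0033,0,0,0,0,0],
  ],
)

```text
time_s: 12.0
ee_pos: [0.4749, -0.1392, 0.0201]
orientation: [-3.138, -0.139, -0.0]
ft_force: [-1.5, 0.1, 0.3]
width: 0.0005
gripper_force: 0.8
```

```bash
python3 go.py "(-.1305,-.059,.02)"
```

```text
t 12.0 local now [-0.1327 -0.0597  0.0201] F [-1.48  0.13  0.29]
turn [-0.0001 -0.     -0.0001]
(-.1305,-.059,.02) shift [ 0.0022 -0.0007  0.0001] r 0.497
```

In the tool's units: 0.0016 m / 0.6 = 0.0027, 0.0008 m / 0.6 = 0.0013.

shift_gripper(
  segments=[
    [0.0013,0,0,0,0,0],
    [0.0027,0,0,0,0,0],
    [0.0027,0,0,0,0,0],
  ],
)

```text
time_s: 12.3
ee_pos: [0.4766, -0.1391, 0.0201]
orientation: [-3.138, -0.139, -0.0]
ft_force: [-1.0, 0.1, -1.2]
width: 0.0004
gripper_force: 0.9
```

shift_gripper(
  segments=[
    [0.0012,0,0,0,0,0],
    [0.0017,0,0,0,0,0],
    [0.0017,0,0,0,0,0],
  ],
)

```text
time_s: 12.6
ee_pos: [0.4766, -0.1391, 0.02]
orientation: [-3.138, -0.139, 0.003]
ft_force: [-4.6, 0.6, 3.3]
width: -0.0
gripper_force: 2.9
```

In the tool's units: 0.0005 m / 0.6 = 0.0008.

shift_gripper(
  segments=[
    [0.0008,0,0,0,0,0],
    [0.0008,0,0,0,0,0],
    [0.0008,0,0,0,0,0],
  ],
)

```text
time_s: 12.9
ee_pos: [0.4767, -0.1391, 0.0199]
orientation: [-3.138, -0.139, 0.004]
ft_force: [-8.5, 0.6, 5.1]
width: 0.0005
gripper_force: 3.8
```

Firm stop reached. Back off, rise, and go over the green key.

In the tool's units: -0.09 m / 0.6 = -0.15, -0.07 m / 0.6 = -0.1167.

shift_gripper(
  segments=[
    [-0.0167,0,0,0,0,0],
    [-0.05,0,0,0,0,0],
    [-0.0583,0,-0.05,0,0,0],
    [-0.0583,0,-0.1167,0,0,0],
    [-0.0583,0,-0.15,0,0,0],
  ],
)

```text
time_s: 13.4
ee_pos: [0.4443, -0.1425, 0.1132]
orientation: [3.137, 0.139, 0.007]
ft_force: [-0.0, -0.8, -0.1]
width: 0.0003
gripper_force: 0.0
```

shift_gripper(
  segments=[
    [0,0,0,0,0,0],
    [0,0,0,0,0,0],
  ],
)

```text
time_s: 13.6
ee_pos: [0.4433, -0.1423, 0.1102]
orientation: [3.138, 0.139, 0.002]
ft_force: [-0.1, -0.1, -0.6]
width: 0.0006
gripper_force: 0.0
```

```bash
python3 go.py "(-.068,-.058,.11)"; python3 - <<'E'
from rig import bot, camrig, sense;import cv2,pickle
d={n:camrig.capture(n) for n in("scene",)}
c=d["scene"];pickle.dump(d,open("c2.pkl","wb"))
cv2.imwrite("pics/p4.png",cv2.resize(c["image"][130:280,290:440,::-1],(600,600),interpolation=cv2.INTER_CUBIC))
E
```

```text
t 13.6 local now [-0.1644 -0.0599  0.1102] F [-0.13 -0.15 -0.6 ]
turn [ 0.0006 -0.0015 -0.0002]
(-.068,-.058,.11) shift [ 0.0964 -0.0019  0.0003] r 0.555
```

View pics/p4.png

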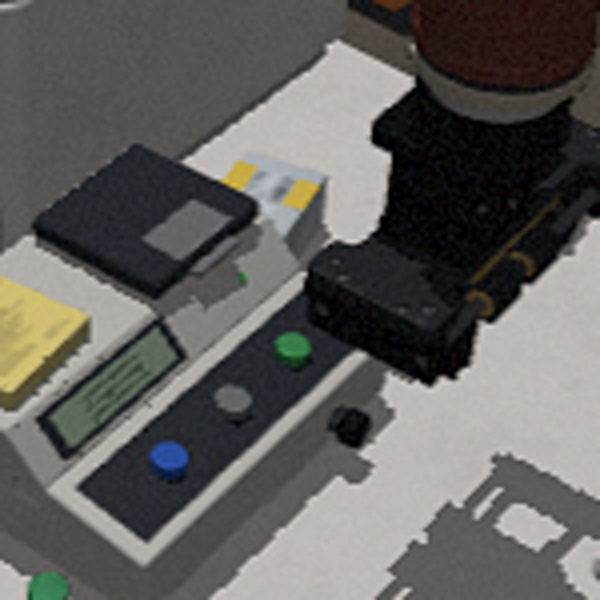

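The knob is in, at crop (350,425), with the keys and lid at the same pixels as before. So the photometer has not moved.

In the tool's units: 0.096 m / 0.6 = 0.16, 0.085 m / 0.6 = 0.1417.

shift_gripper(
  segments=[
    [0.05,0,0,0,0,0],
    [0.1,-0.0017,0,0,0,0],
    [0.1417,-0.0033,0,0,0,0],
    [0.16,-0.0033,0,0,0,0],
    [0.16,-0.0033,0,0,0,0],
  ],
)

```text
time_s: 14.15
ee_pos: [0.5386, -0.131, 0.1086]
orientation: [-3.137, -0.141, 0.003]
ft_force: [0.0, -0.4, 0.1]
width: 0.0005
gripper_force: 0.0
```

shift_gripper(
  segments=[
    [0,0,0.0167,0,0,0],
    [0,0,0.0333,0,0,0],
    [0,0,0.0333,0,0,0],
  ],
)

```text
time_s: 14.45
ee_pos: [0.5363, -0.1318, 0.088]
orientation: [-3.138, -0.138, 0.005]
ft_force: [0.7, 0.3, -0.2]
width: 0.0005
gripper_force: 0.0
```

```bash
python3 go.py "(-.068,-.058,.072)"
```

```text
t 14.45 local now [-0.0708 -0.0577  0.088 ] F [ 0.68  0.33 -0.21]
turn [-0.0007  0.0034 -0.0008]
(-.068,-.058,.072) shift [0.0029 0.0003 0.016 ] r 0.555
```

In the tool's units: 0.018 m / 0.6 = 0.03, 0.017 m / 0.6 = 0.0283.

shift_gripper(
  segments=[
    [0.0033,0,0.01,0,0,0],
    [0.0033,0,0.0183,0,0,0],
    [0.0033,0,0.025,0,0,0],
    [0.0033,0,0.0283,0,0,0],
    [0.0033,0,0.03,0,0,0],
  ],
)

```text
time_s: 14.95
ee_pos: [0.5404, -0.1314, 0.0719]
orientation: [-3.138, -0.139, 0.0]
ft_force: [-0.2, -0.6, 0.3]
width: 0.0001
gripper_force: 0.0
```

shift_gripper(
  segments=[
    [0,0,0.0012,0,0,0],
    [0,0,0.0023,0,0,0],
    [0,0,0.0033,0,0,0],
    [0,0,0.0033,0,0,0],
  ],
)

```text
time_s: 15.35
ee_pos: [0.5407, -0.1314, 0.0702]
orientation: [3.138, 0.139, 0.001]
ft_force: [-0.0, -0.0, 1.9]
width: 0.0007
gripper_force: 0.7
```

In the tool's units: 0.003 m / 0.6 = 0.005, 0.002 m / 0.6 = 0.0033.

shift_gripper(
  segments=[
    [0,0,0.0017,0,0,0],
    [0,0,0.0033,0,0,0],
    [0,0,0.005,0,0,0],
    [0,0,0.005,0,0,0],
  ],
)

```text
time_s: 15.75
ee_pos: [0.5411, -0.1314, 0.0673]
orientation: [3.138, 0.14, 0.002]
ft_force: [1.3, 0.1, 3.4]
width: 0.0008
gripper_force: 1.9
```

In the tool's units: 0.0006 m / 0.6 = 0.001, 0.0005 m / 0.6 = 0.0008.

shift_gripper(
  segments=[
    [0,0,0.0008,0,0,0],
    [0,0,0.001,0,0,0],
  ],
)

```text
time_s: 15.95
ee_pos: [0.5411, -0.1313, 0.0668]
orientation: [3.138, 0.14, 0.002]
ft_force: [1.8, 1.0, 4.4]
width: 0.0006
gripper_force: 2.1
```

shift_gripper(
  segments=[
    [0,0,-0.0167,0,0,0],
    [0,0,-0.0667,0,0,0],
    [0,0,-0.1333,0,0,0],
    [0,0,-0.1667,0,0,0],
    [0,0,-0.1667,0,0,0],
  ],
)

```text
time_s: 16.45
ee_pos: [0.5416, -0.1319, 0.17]
orientation: [3.137, 0.139, 0.006]
ft_force: [0.5, -0.6, -0.5]
width: 0.0006
gripper_force: 0.0
```

```bash
python3 - <<'E'
from rig import bot, camrig, sense;import cv2,pickle
from h import *
c=camrig.capture("scene");a=pickle.load(open("c0.pkl","rb"))["scene"]
cv2.imwrite("pics/p5.png",cv2.resize(c["image"][130:280,260:410,::-1],(600,600),interpolation=cv2.INTER_CUBIC))
f=lambda h,s,v:(h>100)&(h<130)&(s>130)&(v>50)
print(blob(a,(325,237,340,251),f),blob(c,(325,237,340,251),f))
E
```

```text
(array([331.69736842, 244.31578947]), array([ 2,  3, 10, 10, 76], dtype=int32)) (array([331.78947368, 244.38157895]), array([ 2,  3, 10, 10, 76], dtype=int32))
```

View pics/p5.png

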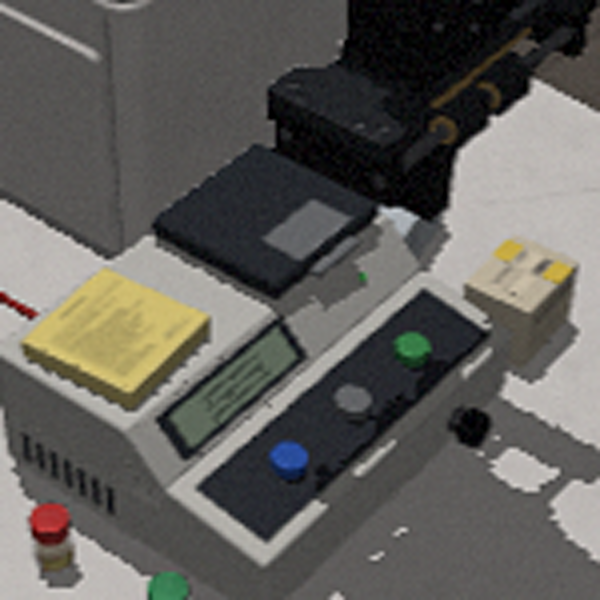

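The lid is shut at crop (265,220), the knob is in at (470,425) and all keys are up. The blue key sits at the same pixel as at the start, and the robot is clear.

```bash
python3 -c "
from rig import bot, camrig, sense
print(bot.close_job())"
```

```text
the job is handed in; nothing more can be done
None
```

I shut the lid, pressed blue, pushed the knob fully in to its stop and pressed green, all by light touch in about 16.5 s of robot time; the final picture showed nothing shifted, and the job is handed in, but no verdict was returned.

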